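# Close up the glaze pot and tub after spraying

### The arm

A 6-joint arm with a two-finger parallel gripper is mounted at the origin on the work surface. World frame = base frame: x ahead of the robot, y to its left, z up, the work surface at z = 0. Lengths are in m, angles in rad, forces in N, time in s.
With the tool pointing down it reaches from about 0.25 to 0.775 m from the base axis. Payload 4 kg.
Tool frame: the origin (TCP) lies at the very end of the fingers, on their centre line; the grasp point (between the pads) lies 19 mm behind it; z points along the fingers, y is the direction in which the jaws open and shut (so a half turn about z gives the same grasp; the last joint's range is limited). The gripper opens to 94 mm and grips with 3 to 60 N. Pads are 16 mm wide; open, the fingers measure 119 mm over their backs; the gripper's body (75 mm by 177 mm) begins 78 mm behind the grasp point.
Start: joints at [-1.386, 0.087, 1.371, -0, 1.684, -0.103], TCP at [0.156, -0.527, 0.206] pointing down, gripper open.
Joint ranges: [-3.1, 3.1], [-0.76, 2.03], [0.27, 2.55], [-1.08, 4.22], [0.17, 2.65], [-2.57, 2.57]. Speed limits (rad/s): [2.79, 2.79, 3.14, 3.14, 3.14, 3.14].

### API

Orientations are given as [roll, pitch, yaw] about the fixed x, y, z axes, in that order (R = Rz(yaw) Ry(pitch) Rx(roll)).
In Python, from bench import robot, cams, models gives the robot as it stands.
- The arm moves only by the tool step_arm, never from a script. Its argument "series" is a list of rows, each a list of 5 numbers: the gripper command: -1 is shut, 1 is fully open, values between are in proportion, then the shift along the tool's x, y, z in mm, then the turn about the tool's z in degrees. A call has 1 to 20 rows; each row is the pose to reach, as a shift and turn from the pose commanded when the call began, along the tool's axes at that moment; what a row does not reach only later rows make up. A row lasts 1/8 s, in which the tool goes at most 62.5 mm and 10.7 degrees, less where a joint would pass 70% of its speed; a pose out of reach is approached as far as the arm can. A call with a gripper value outside its range is refused whole. The fingers move at their own pace and stop on an object; the grip force is fixed at half the most. Time passes only in rows, so rows that repeat a pose let the fingers close. It gives the time, the measured TCP pose, the force and the opening at its end, in the units of the state.
- robot.get_obs(): the state, without advancing time (a new reading comes with each control period).
- cams.snapshot(name): name is "scene" or "top"; returns a dict with "pixels" (480x640x3 uint8, red, green, blue), "fov_y" (degrees; the focal length in pixels is half the picture's height over the tangent of half this angle, whatever the lens; pixels are square), "cx", "cy" (the principal point, pixels), "R" (3x3) and "t" (3): a world point X has camera coordinates R X + t. Camera axes: x right, y down, z forward; pixel columns grow to the right and rows downward; lengths in m; the calibration is good to about 2 mm. A picture is of the moment at which its call begins. There is no depth.
- robot.close_job(): hands the job in, once; it reports no verdict.
Trained networks look in a picture, given as the dict that the camera call returned (one of the last four; its "shot" number tells which), for a name from the list of things; names that differ only in an ending like _2 or _b are one class to them, and where a whole thing is asked for, a point or a joint stands for the part that bears it (a point fixed in the world has none). Each returns a list of dicts, best first, with "p" (0 to 1); they miss things now and then, are a little off and sometimes report something else, mostly with a low value. They report only what shows in the picture. A call takes as long as a camera call. They do not tell look-alikes from the thing itself.
- models.find_in(picture, label): "position" ([x, y, z] in m, in world coordinates, good to about 4 mm: the middle of the surface that is visible of it).
- models.pinpoint(picture, label): "position" ([x, y, z] in m, in world coordinates, good to about 4 mm: a listed point, or the origin of a listed thing).
The state is a dict: "time": time; "joint_positions": joint angles; "qvel": joint speeds; "joint_torque": joint torques, N m; "tool_pos": TCP position; "ee_rot": TCP orientation; "wrist_force": force on the tool from outside, world axes, zero at the start; "wrist_torque": the same for the moment, N m; "width": finger opening in m.
Only numpy, scipy, OpenCV 4.12 (cv2) and the standard library are available. Lean on these libraries where they do the work, as an engineer would, in place of code of your own. Each camera call takes 0.05 s, during which the arm holds its last target. There are 200 camera calls.

### The job

Close up the glaze after spraying: raise the hold-down lever of the blue spray pot out of the way, put the loose aluminium lid on the pot and press it fully home so that no orange seal shows, and only then lower the lever until it lies level over the lid. Also, at any time, press the blue lid of the white stock tub, which stands proud, fully down. Leave the cups and the glaze jar where they stand, and let go of everything at the end.

Things in the scene. Friction and masses are not known exactly. Their poses are not given: they have to be found in the camera images.
- pot: Blue round spray pot, fixed, 124 mm outer diameter, rim 100 mm above the table, mouth 104 mm wide. Origin: centre of its underside; z up. A dark steel pivot head (26 x 104 mm, two cheeks 132 mm high) stands at its +x side, away from the robot at yaw 0; the lever turns there about a level axis along pot y through (0.082, 0, 0.117) m in the pot's frame.
- pot_mouth (a point): Centre of the pot's rim plane, 100 mm above the table; its axes are the pot's.
- seal (a joint): The pot's orange sliding seal ring, 121 mm diameter: 0 = 10 mm proud of the rim, 0.010 m = pushed fully down, flush with the rim. Needs about 9 N and stays where left. The lid's flange lies on it and is home when it meets the rim.
- lever (a joint): Hold-down lever: a fork of two 12 mm steel bars, 72 mm apart, joined at the end, 192 mm from the pivot, by a red round cross bar (16 mm diameter, 60 mm free). 0 = level over the pot, 1.57 = upright, 1.9 = stop, leaning away. Stiff (about 3 N at the cross bar), stays where left. Level, its bars pass 3 mm above the flange of a lid that is home, either side of the knob.
- lever_grip (a point): Middle of the lever's red cross bar; level, it is at (-0.110, 0, 0.117) m in the pot's frame. The cross bar lies along pot y.
- lid: Loose round aluminium lid of the pot, 0.25 kg, plug down on the table. Origin: centre of the plug's underside, z up. Plug 89 mm diameter, 14 mm high; flange 124 mm diameter, 8 mm thick (top at 22 mm); central black round knob 34 mm diameter, 34 mm high (top at 56 mm). On the unpressed seal its origin is 96 mm above the table, home 86 mm.
- tub: White stock tub, fixed, 100 x 120 mm (x, y) and 80 mm high, under a blue lid with a white centre panel. Origin: centre of its underside on the table.
- tub_lid (a joint): The blue lid (108 x 128 mm, 12 mm thick): 0 = 10 mm proud, an orange band showing below it, 0.010 m = fully down. It needs about 9 N, pressed near the middle, and stays where it is left.
- tub_lid_top (a point): Middle of the blue lid's top, 92.5 mm above the table when fully down, 102.5 mm at joint value 0.
- other_tub: Bystander: a like tub with a green lid that is already fully down (top at 92 mm); fixed. Origin: centre of its underside.
- cup_pink: Bystander: a bulging ceramic cup, terracotta with a white belt, 82 mm wide, 78 mm tall, open on top; origin: centre of its underside. Leave it where it stands.
- cup_grey: Bystander: a bulging ceramic cup, grey with a white belt, 82 mm wide, 78 mm tall, open on top; origin: centre of its underside. Leave it where it stands.
- cup_white: Bystander: a bulging ceramic cup, white, 82 mm wide, 78 mm tall, open on top; origin: centre of its underside. Leave it where it stands.
- jar: Bystander: small glaze jar, 68 mm diameter, 85 mm tall, orange label, white cap; origin: centre of its underside. Leave it where it stands.
Things that resemble listed ones, but are neither listed nor needed, are in the scene too. What is shaped like the tub but pink or yellow is not meant.

How it is judged:
By the outcome, as a careful person would: the job done as asked, in the order asked, and still so for the second after the job is handed in, with the robot touching nothing.
It also fails if it takes over 72 s, if anything falls off the work surface, if the arm or the gripper's body presses on something with over 40 N, if the wrist force passes 120 N, or if a joint passes its speed limit or range.

## Working session

There is one attempt and no reset: what is moved stays moved. The work goes in short steps, Python scripts to look and compute and a tool call to move; the robot and the scene stay as the last step left them, time stands still between calls to the robot, and variables do not carry over. Pictures are saved under pics/ and viewed, about 8 in all and at most 12, crops included, and the job is handed in when it is done.

Besides the shell and the picture viewer there is one more tool, called after "Emit:" by a JSON object that holds its "fn" and its "kwargs", one argument or row to a line. step_arm: Moves the arm, as the interface text tells. Its arguments: {"type":"object","properties":{"series":{"type":"array","items":{"type":"array","items":{"type":"number"}}}},"required":["series"]}

```bash
mkdir -p pics; cat > h.py <<'E'
import numpy as np, cv2
from bench import robot, cams, models
def snap(n,f=None):
    p=cams.snapshot(n)
    if f: cv2.imwrite('pics/'+f,p['pixels'][:,:,::-1])
    return p
def cal(p): 
    f=240/np.tan(np.radians(p['fov_y']/2)); return f,p['cx'],p['cy'],np.array(p['R']),np.array(p['t'])
def proj(p,X):
    f,cx,cy,R,t=cal(p); c=R@np.array(X)+t; return np.array([cx+f*c[0]/c[2],cy+f*c[1]/c[2]])
def back(p,uv,z):
    f,cx,cy,R,t=cal(p); d=R.T@np.array([(uv[0]-cx)/f,(uv[1]-cy)/f,1]); o=-R.T@t; return o+d*(z-o[2])/d[2]
E
python3 - <<'E'
from h import *
o=robot.get_obs(); print({k:np.round(v,3) for k,v in o.items()})
for n in('top','scene'):
    p=snap(n,n+'1.png'); print(n,p['fov_y'],np.round(p['R'],3).tolist(),np.round(p['t'],3))
    for l in ['pot','pot_mouth','lever_grip','lid','tub','tub_lid_top','other_tub','cup_pink','cup_grey','cup_white','jar']:
        for r in models.pinpoint(p,l)[:3]: print(l,np.round(r['position'],3),round(r['p'],2),np.round(proj(p,r['position'])))
E
```

```text
{'time': np.float64(0.0), 'joint_positions': array([-1.386,  0.088,  1.372, -0.   ,  1.684, -0.103]), 'qvel': array([-0.001, -0.003,  0.   , -0.   , -0.   , -0.001]), 'joint_torque': array([ 1.0000e-03, -3.4018e+01, -3.0243e+01,  7.2000e-02,  3.3000e-02,
       -0.0000e+00]), 'tool_pos': array([ 0.156, -0.527,  0.204]), 'ee_rot': array([-3.139, -0.   ,  0.288]), 'wrist_force': array([ 0.354,  0.902, -0.071]), 'wrist_torque': array([-0.046,  0.03 ,  0.042]), 'width': np.float64(0.094)}
top 49.191224876343334 [[0.001, -1.0, 0.005], [-0.977, -0.002, -0.214], [0.214, -0.004, -0.977]] [0.028 0.514 1.288]
pot [ 0.538 -0.037  0.001] 0.72 [335. 241.]
pot_mouth [ 0.536 -0.039  0.099] 0.93 [338. 233.]
lid [ 0.462 -0.282 -0.001] 0.7 [428. 270.]
lid [0.449 0.293 0.099] 0.31 [203. 267.]
tub [0.318 0.473 0.002] 0.86 [138. 324.]
tub [ 0.247  0.26  -0.   ] 0.75 [220. 352.]
tub_lid_top [0.45  0.294 0.097] 0.93 [203. 267.]
tub_lid_top [0.321 0.477 0.105] 0.85 [123. 320.]
tub_lid_top [0.236 0.264 0.103] 0.7 [211. 356.]
other_tub [ 0.598  0.294 -0.001] 0.72 [212. 220.]
other_tub [ 0.652 -0.381 -0.002] 0
[... 380 characters left out ...]
9 -0.042  0.002] 0.98 [304. 282.]
pot_mouth [ 0.536 -0.038  0.097] 0.85 [305. 252.]
pot_mouth [ 0.755  0.114 -0.001] 0.69 [392. 323.]
lever_grip [ 0.434 -0.012  0.164] 0.77 [302. 210.]
lid [ 0.453 -0.28   0.001] 0.71 [210. 281.]
tub [ 0.322  0.474 -0.001] 0.91 [428. 214.]
tub [ 0.452  0.297 -0.002] 0.69 [400. 244.]
tub [ 0.242  0.264 -0.004] 0.64 [362. 213.]
tub_lid_top [0.24  0.266 0.102] 0.87 [365. 185.]
tub_lid_top [0.319 0.472 0.108] 0.66 [432. 185.]
other_tub [ 0.602  0.293 -0.   ] 0.76 [424. 272.]
cup_pink [ 0.715 -0.247  0.002] 0.59 [243. 346.]
cup_grey [ 0.655 -0.382  0.001] 0.95 [179. 342.]
cup_white [ 0.757  0.118 -0.002] 0.77 [394. 323.]
jar [ 0.563  0.436 -0.001] 0.89 [459. 255.]
```

View pics/top1.png

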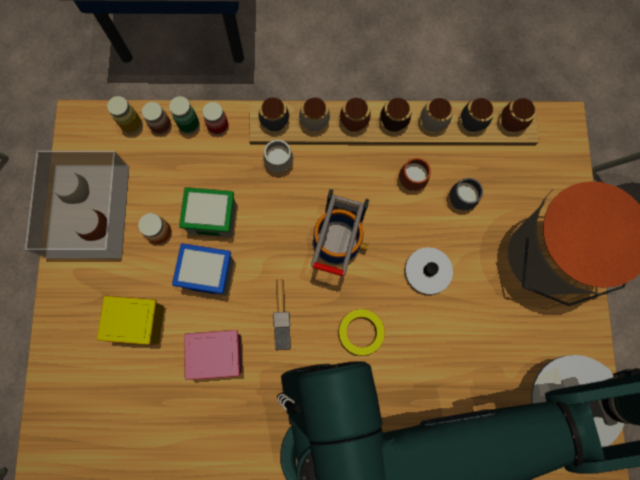

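View pics/scene1.png

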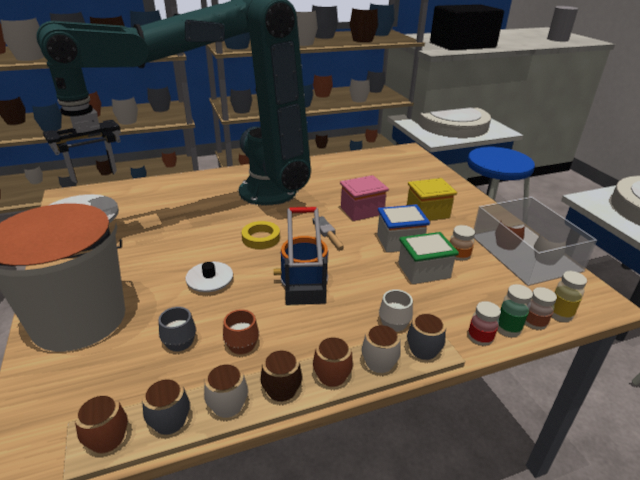

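The blue tub is at (203,267) in the top view and the pot with its half-open lever is at (338,240). The loose lid with its knob is at (428,270). Next I refine the pot's yaw from the red bar, and the positions of the lid and pot.

```bash
cat >> h.py <<'E'
def tri(ps,uvs):
    A=[];b=[]
    for p,uv in zip(ps,uvs):
        f,cx,cy,R,t=cal(p)
        for k,c in((0,cx),(1,cy)):
            a=(uv[k]-c)/f; A.append(R[k]-a*R[2]); b.append(a*t[2]-t[k])
    x,r,_,_=np.linalg.lstsq(np.array(A),np.array(b),rcond=None); return x,np.sqrt(r)
def blob(p,fn,box):
    u0,v0,u1,v1=box; im=p['pixels'][v0:v1,u0:u1].astype(int); m=fn(im[...,0],im[...,1],im[...,2]).astype(np.uint8)
    n,l,s,c=cv2.connectedComponentsWithStats(m); i=1+np.argmax(s[1:,4]); return c[i]+[u0,v0],s[i]
E
python3 - <<'E'
from h import *
red=lambda r,g,b:(r>120)&(g<60)&(b<60)
dark=lambda r,g,b:(r+g+b<110)
white=lambda r,g,b:(r>150)&(b>140)
A={}
for k in range(3):
    t=snap('top');A.setdefault('lid',[]);
    for n,p in(('top',t),('scene',s:=snap('scene'))):
        for l in ['pot','pot_mouth','lever_grip','lid','tub_lid_top']:
            for r in models.pinpoint(p,l):
                x=r['position']
                if r['p']>.4 and (l!='tub_lid_top' or abs(x[0]-.45)<.03) and (l!='pot_mouth' or x[0]<.6): A.setdefault(l,[]).append(x)
for l in A: print(l,len(A[l]),np.round(np.mean(A[l],0),4),np.round(np.std(A[l],0),4))
b1=blob(t,red,(300,250,350,290)); b2=blob(s,red,(280,195,325,220)); print(b1,b2,'redbar',tri((t,s),(b1[0],b2[0])))
for p,B1,B2 in((t,(405,250,455,295),(418,258,445,282)),(s,(185,262,236,294),(195,258,222,280))):
    w=blob(p,white,B1);d=blob(p,dark,B2);print('lid white',w,back(p,w[0],.022),'knob',d)
    # white bbox centre
c1=blob(t,dark,(418,258,445,282))[0];c2=blob(s,dark,(195,258,222,280))[0];print('knob',tri((t,s),(c1,c2)))
im=np.hstack([cv2.resize(t['pixels'][180:300,290:390],None,fx=4,fy=4,interpolation=2),cv2.resize(s['pixels'][195:315,255:355],None,fx=4,fy=4,interpolation=2)])
cv2.imwrite('pics/crop.png',im[:,:,::-1])
E
```

```text
lid 7 [ 0.454  -0.2421  0.0222] [0.0082 0.0959 0.0577]
pot 7 [ 0.5536 -0.0879  0.0018] [0.0418 0.1199 0.001 ]
pot_mouth 7 [0.5234 0.0084 0.0992] [0.0302 0.1177 0.0016]
lever_grip 8 [ 0.4399 -0.0044  0.1224] [0.0083 0.1452 0.0709]
tub_lid_top 5 [0.4479 0.2959 0.0991] [0.0013 0.0022 0.0008]
(array([327.86046512, 268.13372093]), array([ 13,  12,  31,  13, 172], dtype=int32)) (array([301.86315789, 208.52631579]), array([10, 12, 26,  4, 95], dtype=int32)) redbar (array([ 0.43554963, -0.01229499,  0.16898573]), array([0.00221081]))
lid white (array([428.79382995, 270.66290444]), array([   2,    0,   46,   43, 1329], dtype=int32)) [ 0.45551169 -0.27905031  0.022     ] knob (array([430.32835821, 269.07462687]), array([  6,   5,  14,  13, 134], dtype=int32))
lid white (array([208.93436754, 276.79236277]), array([  1,   0,  47,  28, 838], dtype=int32)) [ 0.46089231 -0.28196972  0.022     ] knob (array([208.07317073, 269.5304878 ]), array([  7,   4,  13,  16, 164], dtype=int32))
knob (array([ 0.45601832, -0.27990309,  0.04197262]), array([0.00198465]))
```

View pics/crop.png

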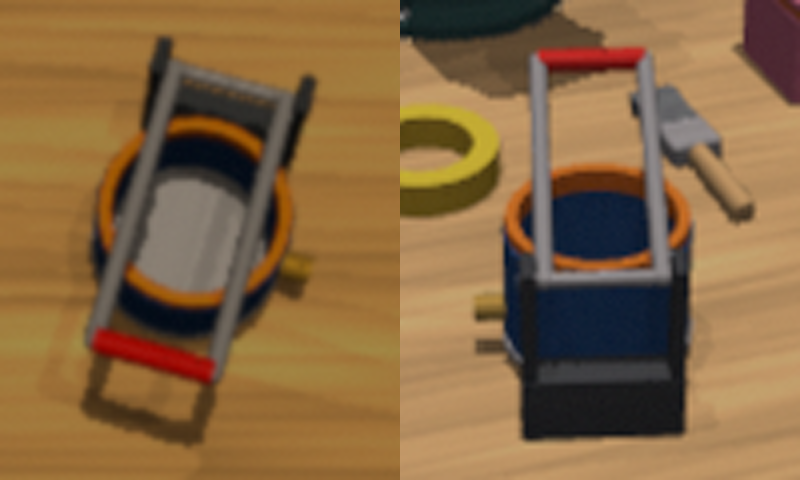

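```bash
cat >> h.py <<'E'
from scipy.spatial.transform import Rotation as Ro
def go(X,yaw):
    o=robot.get_obs(); R=Ro.from_euler('xyz',o['ee_rot']).as_matrix()
    dy=(np.degrees(o['ee_rot'][2])-yaw+180)%360-180
    print('t',round(float(o['time']),2),'pos',np.round(o['tool_pos'],4),'yaw',round(float(np.degrees(o['ee_rot'][2])),1),'F',np.round(o['wrist_force'],1),'w',round(float(o['width']),4))
    for x in np.atleast_2d(X): print(np.round(R.T@(x-o['tool_pos'])*1000,0),'turn',round(dy,1))
E
python3 -c "
from h import *
go([[.156,-.527,.27],[.4355,-.0123,.25]],75)"
```

```text
t 3.0 pos [ 0.1561 -0.5274  0.2055] yaw 16.5 F [0.5 0.3 0.2] w 0.0938
[  0.  -0. -65.] turn -58.5
[ 414. -415.  -45.] turn -58.5
```

Emit:
{"fn": "step_arm", "kwargs": {
  "series": [
    [0.1,0,0,-60,0],
    [0.1,414,-415,-45,-58.5],
    [0.1,414,-415,-45,-58.5],
    [0.1,414,-415,-45,-58.5],
    [0.1,414,-415,-45,-58.5],
    [0.1,414,-415,-45,-58.5],
    [0.1,414,-415,-45,-58.5],
    [0.1,414,-415,-45,-58.5],
    [0.1,414,-415,-45,-58.5],
    [0.1,414,-415,-45,-58.5],
    [0.1,414,-415,-45,-58.5],
    [0.1,414,-415,-45,-58.5],
    [0.1,414,-415,-45,-58.5]
  ]
}}

```text
time: 4.62
tool_pos: [0.435, -0.0126, 0.2505]
ee_rot: [3.142, 0.001, 1.308]
wrist_force: [-0.6, -0.8, -0.4]
width: 0.0515
```

```bash
python3 -c "
from h import *
go([[.4355,-.0123,.149]],75)"
```

```text
t 4.62 pos [ 0.435  -0.0126  0.2505] yaw 75.0 F [-0.6 -0.8 -0.4] w 0.0515
[  1.   0. 102.] turn -0.0
```

Emit:
{"fn": "step_arm", "kwargs": {
  "series": [
    [0.1,0,0,50,0],
    [0.1,0,0,85,0],
    [0.1,0,0,102,0],
    [0.1,0,0,102,0],
    [-1,0,0,102,0],
    [-1,0,0,102,0],
    [-1,0,0,102,0],
    [-1,0,0,102,0],
    [-1,0,0,102,0]
  ]
}}

```text
time: 5.75
tool_pos: [0.4347, -0.0117, 0.1485]
ee_rot: [-3.14, 0.0, 1.309]
wrist_force: [-2.3, -0.1, 1.9]
width: 0.0149
```

```bash
python3 - <<'E'
from h import *
go([[.4355,-.0123,.149]],75)
t=snap('top');s=snap('scene','s2.png')
g=.192;a0=np.arcsin(.051/g)
for a in np.arange(a0,1.81,.1): print(round(a,2),'y',round(1e3*g*(np.cos(a0)-np.cos(a))),'z',-round(1e3*g*(np.sin(a)-np.sin(a0))))
E
```

```text
t 5.75 pos [ 0.4347 -0.0117  0.1485] yaw 75.0 F [-2.3 -0.1  1.9] w 0.0149
[-0.  1. -0.] turn -0.0
0.27 y 0 z 0
0.37 y 6 z -18
0.47 y 14 z -36
0.57 y 23 z -52
0.67 y 34 z -68
0.77 y 47 z -82
0.87 y 61 z -96
0.97 y 76 z -107
1.07 y 93 z -117
1.17 y 110 z -126
1.27 y 128 z -132
1.37 y 147 z -137
1.47 y 166 z -140
1.57 y 185 z -141
1.67 y 204 z -140
1.77 y 223 z -137
```

View pics/s2.png

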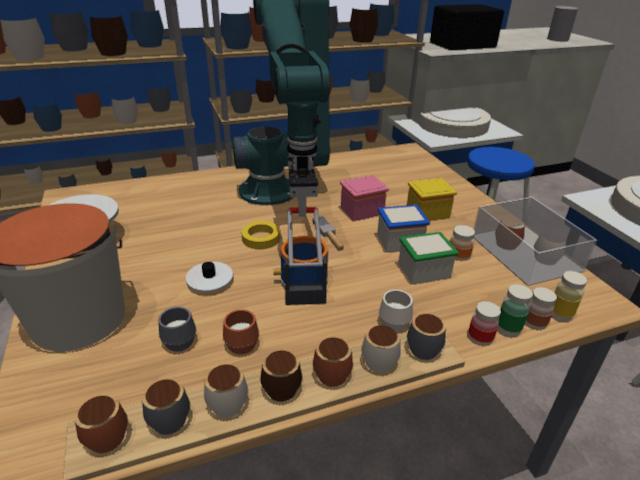

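Emit:
{"fn": "step_arm", "kwargs": {
  "series": [
    [-1,0,3,-9,0],
    [-1,0,6,-18,0],
    [-1,0,10,-27,0],
    [-1,0,14,-36,0],
    [-1,0,18,-44,0],
    [-1,0,23,-52,0],
    [-1,0,28,-60,0],
    [-1,0,34,-68,0],
    [-1,0,47,-82,0],
    [-1,0,47,-82,0]
  ]
}}

```text
time: 7.1
tool_pos: [0.4763, -0.0235, 0.2346]
ee_rot: [-3.133, 0.001, 1.309]
wrist_force: [-18.6, 3.5, 15.1]
width: 0.015
```

Emit:
{"fn": "step_arm", "kwargs": {
  "series": [
    [-1,0,-4,-3,0],
    [-1,0,2,-10,0],
    [-1,0,9,-17,0],
    [-1,0,16,-22,0],
    [-1,0,24,-28,0],
    [-1,0,24,-28,0]
  ]
}}

```text
time: 7.85
tool_pos: [0.5027, -0.031, 0.2617]
ee_rot: [-3.14, 0.002, 1.308]
wrist_force: [-9.5, -0.0, 8.5]
width: 0.0149
```

Emit:
{"fn": "step_arm", "kwargs": {
  "series": [
    [-1,0,5,-6,0],
    [-1,0,14,-11,0],
    [-1,0,22,-15,0],
    [-1,0,31,-19,0],
    [-1,0,40,-22,0],
    [-1,0,49,-25,0],
    [-1,0,58,-27,0],
    [-1,0,68,-29,0],
    [-1,0,68,-29,0]
  ]
}}

```text
time: 8.98
tool_pos: [0.5709, -0.0503, 0.2936]
ee_rot: [3.132, 0.003, 1.306]
wrist_force: [-5.3, -2.2, 12.4]
width: 0.0149
```

Emit:
{"fn": "step_arm", "kwargs": {
  "series": [
    [-1,0,10,-5,0],
    [-1,0,20,-6,0],
    [-1,0,30,-8,0],
    [-1,0,40,-8,0],
    [-1,0,50,-8,0],
    [-1,0,60,-8,0],
    [-1,0,70,-6,0],
    [-1,0,80,-4,0],
    [-1,0,80,-4,0]
  ]
}}

```text
time: 10.1
tool_pos: [0.649, -0.072, 0.2939]
ee_rot: [3.134, 0.004, 1.305]
wrist_force: [0.5, -5.0, 3.7]
width: 0.0148
```

```bash
python3 - <<'E'
from h import *
go([[.4355,-.0123,.149]],75)
t=snap('top');s=snap('scene')
im=np.hstack([cv2.resize(t['pixels'][140:300,270:400],None,fx=3,fy=3,interpolation=2),cv2.resize(s['pixels'][160:320,230:360],None,fx=3,fy=3,interpolation=2)])
cv2.imwrite('pics/c3.png',im[:,:,::-1])
E
```

```text
t 10.1 pos [ 0.649  -0.072   0.2939] yaw 74.8 F [ 0.5 -5.   3.7] w 0.0148
[   2. -223.  143.] turn -0.2
```

View pics/c3.png

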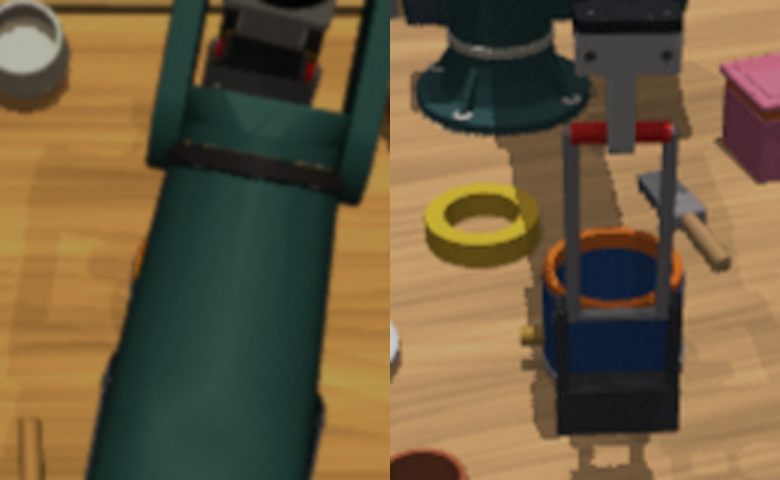

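Emit:
{"fn": "step_arm", "kwargs": {
  "series": [
    [0.1,0,0,0,0],
    [0.1,0,0,0,0],
    [0.1,0,0,0,0],
    [0.1,0,0,-30,0],
    [0.1,0,0,-60,0],
    [0.1,0,0,-60,0]
  ]
}}

```text
time: 10.95
tool_pos: [0.6477, -0.0685, 0.3547]
ee_rot: [3.135, -0.001, 1.309]
wrist_force: [0.7, 0.7, -0.8]
width: 0.0517
```

```bash
python3 - <<'E'
from h import *
go([[.457,-.2805,.12],[.457,-.2805,.028]],-15)
E
```

```text
t 10.95 pos [ 0.6477 -0.0685  0.3547] yaw 75.0 F [ 0.7  0.7 -0.8] w 0.0517
[-254. -131.  234.] turn 90.0
[-254. -132.  326.] turn 90.0
```

Emit:
{"fn": "step_arm", "kwargs": {
  "series": [
    [0.4,-254,-131,100,90],
    [0.4,-254,-131,100,90],
    [0.4,-254,-131,150,90],
    [0.4,-254,-131,234,90],
    [0.4,-254,-131,234,90],
    [0.4,-254,-131,234,90],
    [0.4,-254,-131,234,90],
    [0.4,-254,-131,234,90],
    [0.4,-254,-131,234,90],
    [0.4,-254,-131,234,90],
    [0.4,-254,-131,234,90]
  ]
}}

```text
time: 12.32
tool_pos: [0.4541, -0.2796, 0.1166]
ee_rot: [-3.141, 0.001, -0.261]
wrist_force: [0.5, -0.6, -0.8]
width: 0.066
```

```bash
python3 - <<'E'
from h import *
go([[.457,-.2805,.12],[.457,-.2805,.028]],-15)
E
```

```text
t 12.32 pos [ 0.4541 -0.2796  0.1166] yaw -14.9 F [ 0.5 -0.6 -0.8] w 0.066
[ 3.  0. -3.] turn 0.1
[ 3.  0. 89.] turn 0.1
```

Emit:
{"fn": "step_arm", "kwargs": {
  "series": [
    [0.4,3,0,45,0],
    [0.4,3,0,75,0],
    [0.4,3,0,88,0],
    [0.4,3,0,88,0],
    [-1,3,0,88,0],
    [-1,3,0,88,0],
    [-1,3,0,88,0],
    [-1,3,0,88,0],
    [-1,3,0,88,0]
  ]
}}

```text
time: 13.45
tool_pos: [0.4579, -0.2808, 0.0302]
ee_rot: [-3.141, -0.001, -0.262]
wrist_force: [0.4, 1.4, 3.1]
width: 0.0336
```

```bash
python3 - <<'E'
from h import *
go([[.457,-.2805,.19],[.537,-.039,.19],[.537,-.039,.124]],-15)
E
```

```text
t 13.45 pos [ 0.4579 -0.2808  0.0302] yaw -15.0 F [0.4 1.4 3.1] w 0.0336
[  -1.   -0. -160.] turn -0.0
[  14. -254. -160.] turn -0.0
[  14. -254.  -94.] turn -0.0
```

Emit:
{"fn": "step_arm", "kwargs": {
  "series": [
    [-1,0,0,-40,0],
    [-1,0,0,-100,0],
    [-1,0,0,-160,0],
    [-1,0,0,-160,0],
    [-1,4,-60,-160,0],
    [-1,7,-120,-160,0],
    [-1,11,-180,-160,0],
    [-1,13,-225,-160,0],
    [-1,14,-254,-160,0],
    [-1,14,-254,-160,0],
    [-1,14,-254,-160,0]
  ]
}}

```text
time: 14.82
tool_pos: [0.5357, -0.0396, 0.1875]
ee_rot: [3.14, 0.003, -0.262]
wrist_force: [-0.9, 0.3, -2.1]
width: 0.0333
```

```bash
python3 - <<'E'
from h import *
go([[.537,-.039,.19],[.537,-.039,.126]],-15)
t=snap('top');s=snap('scene')
for p in(t,s):
  for r in models.pinpoint(p,'lid')[:2]: print(np.round(r['position'],4),r['p'])
im=np.hstack([cv2.resize(t['pixels'][140:300,270:400],None,fx=3,fy=3,interpolation=2),cv2.resize(s['pixels'][160:320,230:360],None,fx=3,fy=3,interpolation=2)])
cv2.imwrite('pics/c4.png',im[:,:,::-1])
E
```

```text
t 14.82 pos [ 0.5357 -0.0396  0.1875] yaw -15.0 F [-0.9  0.3 -2.1] w 0.0333
[ 1. -1. -3.] turn -0.0
[ 1. -1. 61.] turn -0.0
[ 0.5319 -0.0392  0.1588] 0.73
```

View pics/c4.png

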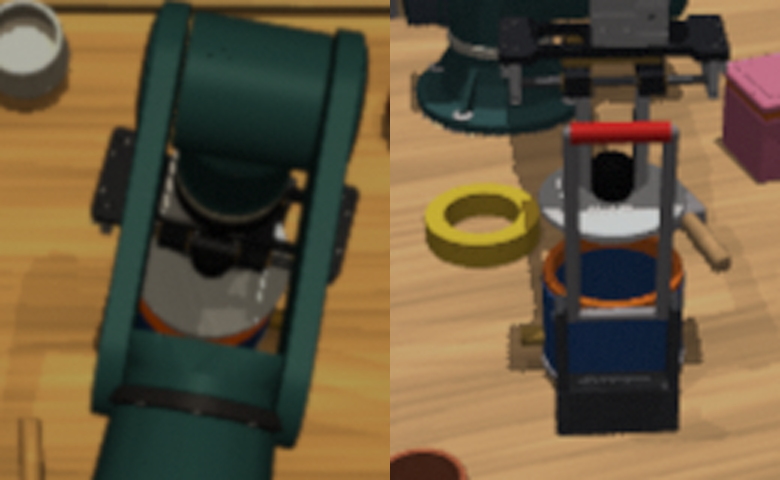

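Emit:
{"fn": "step_arm", "kwargs": {
  "series": [
    [-1,3,-1,15,0],
    [-1,3,-1,30,0],
    [-1,3,-1,42,0],
    [-1,3,-1,52,0],
    [-1,3,-1,60,0],
    [-1,3,-1,63,0],
    [-1,3,-1,63,0]
  ]
}}

```text
time: 15.9
tool_pos: [0.5399, -0.039, 0.1265]
ee_rot: [3.142, -0.0, -0.262]
wrist_force: [0.3, 1.0, -2.4]
width: 0.0334
```

```bash
python3 - <<'E'
from h import *
go([[.537,-.039,.114]],-15)
s=snap('scene')
for r in models.pinpoint(s,'lid')[:2]: print(np.round(r['position'],4),r['p'])
im=cv2.resize(s['pixels'][190:310,250:360],None,fx=5,fy=5,interpolation=2)
cv2.imwrite('pics/c5.png',im[:,:,::-1])
E
```

```text
t 15.9 pos [ 0.5399 -0.039   0.1265] yaw -15.0 F [ 0.3  1.  -2.4] w 0.0334
[-3.  1. 13.] turn -0.0
[ 0.5361 -0.0367  0.0946] 0.73
```

View pics/c5.png

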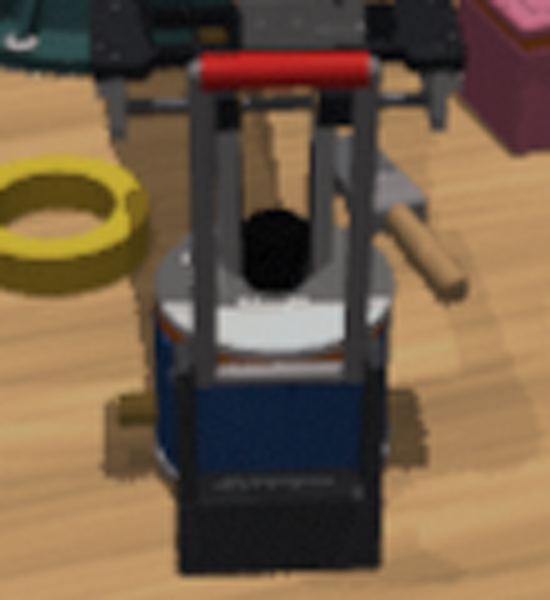

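The lid is centred, with a thin orange band showing below it. I press while still gripping the knob.

Emit:
{"fn": "step_arm", "kwargs": {
  "series": [
    [-1,0,0,3,0],
    [-1,0,0,6,0],
    [-1,0,0,9,0],
    [-1,0,0,12,0],
    [-1,0,0,14,0],
    [-1,0,0,14,0]
  ]
}}

```text
time: 16.75
tool_pos: [0.5407, -0.0391, 0.1162]
ee_rot: [-3.141, -0.004, -0.262]
wrist_force: [-4.5, 0.8, 10.0]
width: 0.0335
```

Emit:
{"fn": "step_arm", "kwargs": {
  "series": [
    [-1,0,0,3,0],
    [-1,0,0,5,0],
    [-1,0,0,7,0],
    [-1,0,0,7,0]
  ]
}}

```text
time: 17.25
tool_pos: [0.5413, -0.0393, 0.1159]
ee_rot: [-3.142, -0.008, -0.262]
wrist_force: [-13.8, 2.3, 32.6]
width: 0.0335
```

Emit:
{"fn": "step_arm", "kwargs": {
  "series": [
    [-1,0,0,-6,0],
    [0.3,0,0,-6,0],
    [0.3,0,0,-6,0],
    [0.3,0,0,-6,0],
    [0.3,0,0,-50,0],
    [0.3,0,0,-100,0],
    [0.3,0,0,-100,0]
  ]
}}

```text
time: 18.12
tool_pos: [0.5424, -0.0394, 0.2103]
ee_rot: [-3.141, -0.009, -0.262]
wrist_force: [-0.9, 0.1, 0.6]
width: 0.0614
```

```bash
python3 - <<'E'
from h import *
go([[.450,.295,.22],[.450,.295,.115]],-15)
s=snap('scene')
for r in models.pinpoint(s,'lid')[:2]: print(np.round(r['position'],4),r['p'])
for r in models.pinpoint(s,'tub_lid_top')[:4]: print('tub',np.round(r['position'],4),r['p'])
im=cv2.resize(s['pixels'][190:310,250:360],None,fx=5,fy=5,interpolation=2)
im2=cv2.resize(s['pixels'][190:290,360:480],(660,550),interpolation=2)
cv2.imwrite('pics/c6.png',cv2.resize(np.hstack([im[:550],im2]),(800,363))[:,:,::-1])
E
```

```text
t 18.12 pos [ 0.5424 -0.0394  0.2103] yaw -15.0 F [-0.9  0.1  0.6] w 0.0614
[-176. -299.  -11.] turn -0.0
[-177. -299.   94.] turn -0.0
[ 0.5341 -0.0378  0.0826] 0.77
tub [0.3215 0.4713 0.1051] 0.81
tub [0.448  0.2976 0.1002] 0.78
tub [0.2411 0.2621 0.1048] 0.67
tub [0.5612 0.4356 0.0007] 0.59
```

View pics/c6.png

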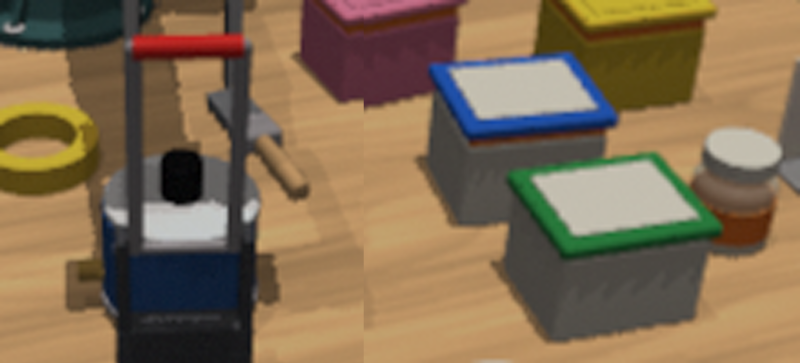

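The lid is home: no orange shows and its origin reads about 83 mm. The blue tub still shows its orange band, so I press it next.

Emit:
{"fn": "step_arm", "kwargs": {
  "series": [
    [-1,0,0,-20,0],
    [-1,-177,-299,-20,0],
    [-1,-177,-299,-20,0],
    [-1,-177,-299,-20,0],
    [-1,-177,-299,-20,0],
    [-1,-177,-299,-20,0],
    [-1,-177,-299,-20,0],
    [-1,-177,-299,-20,0],
    [-1,-177,-299,50,0],
    [-1,-177,-299,98,0],
    [-1,-177,-299,98,0]
  ]
}}

```text
time: 19.65
tool_pos: [0.4428, 0.2923, 0.1012]
ee_rot: [3.132, 0.009, -0.264]
wrist_force: [-1.2, -0.4, 0.2]
width: 0.0004
```

Emit:
{"fn": "step_arm", "kwargs": {
  "series": [
    [-1,5,-3,-5,0],
    [-1,5,-3,0,0],
    [-1,5,-3,4,0],
    [-1,5,-3,8,0],
    [-1,5,-3,11,0],
    [-1,5,-3,13,0],
    [-1,5,-3,13,0]
  ]
}}

```text
time: 20.52
tool_pos: [0.4518, 0.2973, 0.0953]
ee_rot: [3.141, -0.0, -0.262]
wrist_force: [-3.0, -0.8, 6.0]
width: 0.0003
```

Emit:
{"fn": "step_arm", "kwargs": {
  "series": [
    [-1,-2,2,3,0],
    [-1,-2,2,6,0],
    [-1,-2,2,8,0],
    [-1,-2,2,10,0],
    [-1,-2,2,10,0]
  ]
}}

```text
time: 21.15
tool_pos: [0.4518, 0.2973, 0.092]
ee_rot: [-3.135, -0.007, -0.262]
wrist_force: [-5.7, -3.7, 25.4]
width: 0.0006
```

Emit:
{"fn": "step_arm", "kwargs": {
  "series": [
    [-1,0,0,2,0],
    [-1,0,0,3,0],
    [-1,0,0,3,0],
    [-1,0,0,-10,0],
    [-1,0,0,-80,0],
    [-1,0,0,-130,0],
    [-1,0,0,-240,0],
    [-1,0,0,-240,0],
    [-1,0,0,-240,0],
    [-1,0,0,-240,0]
  ]
}}

```text
time: 22.4
tool_pos: [0.4493, 0.2958, 0.3227]
ee_rot: [3.14, 0.002, -0.262]
wrist_force: [0.3, 1.0, -1.1]
width: 0.0006
```

```bash
python3 - <<'E'
from h import *
red=lambda r,g,b:(r>110)&(g<60)&(b<60)
t=snap('top');s=snap('scene')
for p,bx in((t,(290,150,400,260)),(s,(270,180,330,225))):
    try: print(blob(p,red,bx))
    except Exception as e: print(e)
b=[blob(t,red,(290,150,400,260))[0],blob(s,red,(270,180,330,225))[0]]
print(tri((t,s),b))
go([[.635,-.068,.36]],75)
im2=cv2.resize(s['pixels'][190:290,360:480],(480,400),interpolation=2)
im=cv2.resize(t['pixels'][150:270,280:400],(400,400),interpolation=2)
cv2.imwrite('pics/c7.png',np.hstack([im,im2[:,:400]])[:,:,::-1])
E
```

```text
(array([358.35885167, 158.85167464]), array([ 52,   2,  33,  14, 209], dtype=int32))
(array([306.46357616, 202.53642384]), array([ 20,  20,  34,   6, 151], dtype=int32))
(array([ 0.64861688, -0.07254252,  0.31092679]), array([0.00065451]))
t 22.5 pos [0.4489 0.2956 0.3216] yaw -15.0 F [ 0.2 -0.1  0.3] w 0.0005
[274. 303. -38.] turn -90.0
```

View pics/c7.png

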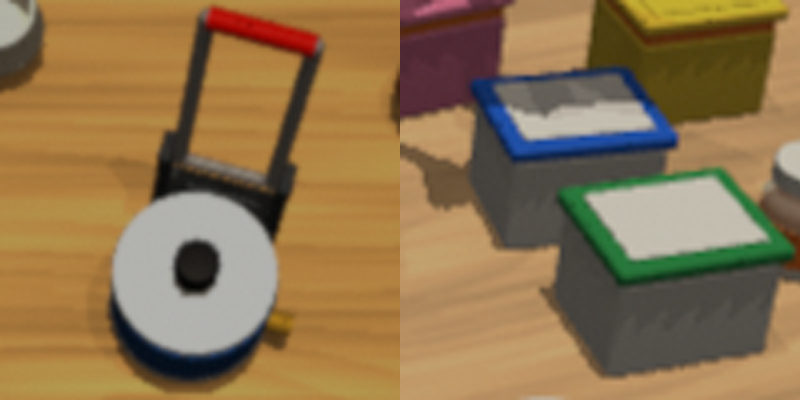

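Emit:
{"fn": "step_arm", "kwargs": {
  "series": [
    [0.1,0,0,-40,0],
    [0.1,288,304,-40,-90],
    [0.1,288,304,-40,-90],
    [0.1,288,304,-40,-90],
    [0.1,288,304,-40,-90],
    [0.1,288,304,-40,-90],
    [0.1,288,304,-40,-90],
    [0.1,288,304,-40,-90],
    [0.1,288,304,-40,-90],
    [0.1,288,304,-40,-90],
    [0.1,288,304,-40,-90],
    [0.1,288,304,-40,-90],
    [0.1,288,304,-40,-90]
  ]
}}

```text
time: 24.12
tool_pos: [0.6488, -0.072, 0.3642]
ee_rot: [-3.141, 0.0, 1.308]
wrist_force: [0.4, 0.4, 0.1]
width: 0.0515
```

```bash
python3 - <<'E'
from h import *
go([[.6486,-.0725,.29]],75)
E
```

```text
t 24.12 pos [ 0.6488 -0.072   0.3642] yaw 75.0 F [0.4 0.4 0.1] w 0.0515
[-1. -0. 74.] turn -0.0
```

Emit:
{"fn": "step_arm", "kwargs": {
  "series": [
    [0.1,0,0,40,0],
    [0.1,0,0,74,0],
    [0.1,0,0,74,0],
    [-1,0,0,74,0],
    [-1,0,0,74,0],
    [-1,0,0,74,0],
    [-1,0,0,74,0],
    [-1,0,0,74,0]
  ]
}}

```text
time: 25.12
tool_pos: [0.6492, -0.0724, 0.2914]
ee_rot: [3.14, -0.0, 1.309]
wrist_force: [-1.0, -0.1, 2.6]
width: 0.0153
```

```bash
python3 - <<'E'
from h import *
go([[.6486,-.0725,.29]],75)
g=.192;a0=1.75
for a in np.arange(a0,-.01,-.0875): print(round(a,2),'y',round(1e3*g*(np.cos(a0)-np.cos(a))),'z',-round(1e3*g*(np.sin(a)-np.sin(a0))))
E
```

```text
t 25.12 pos [ 0.6492 -0.0724  0.2914] yaw 75.0 F [-1.  -0.1  2.6] w 0.0153
[-0. -1.  1.] turn -0.0
1.75 y 0 z 0
1.66 y -17 z -2
1.58 y -33 z -3
1.49 y -50 z -2
1.4 y -67 z 0
1.31 y -83 z 3
1.23 y -99 z 8
1.14 y -115 z 15
1.05 y -130 z 22
0.96 y -144 z 31
0.88 y -157 z 42
0.79 y -170 z 53
0.7 y -181 z 65
0.61 y -191 z 79
0.53 y -200 z 93
0.44 y -208 z 108
0.35 y -215 z 123
0.26 y -220 z 139
0.18 y -223 z 155
0.09 y -225 z 172
0.0 y -226 z 189
```

Emit:
{"fn": "step_arm", "kwargs": {
  "series": [
    [-1,0,-8,-2,0],
    [-1,0,-17,-3,0],
    [-1,0,-33,-4,0],
    [-1,0,-50,-4,0],
    [-1,0,-67,-2,0],
    [-1,0,-83,2,0],
    [-1,0,-99,7,0],
    [-1,0,-115,14,0],
    [-1,0,-115,14,0]
  ]
}}

```text
time: 26.25
tool_pos: [0.5356, -0.0404, 0.2765]
ee_rot: [-3.138, -0.003, 1.311]
wrist_force: [-2.0, 5.5, 2.2]
width: 0.0152
```

Emit:
{"fn": "step_arm", "kwargs": {
  "series": [
    [-1,0,-15,8,0],
    [-1,0,-29,17,0],
    [-1,0,-42,28,0],
    [-1,0,-55,39,0],
    [-1,0,-66,51,0],
    [-1,0,-76,65,0],
    [-1,0,-85,79,0],
    [-1,0,-85,79,0]
  ]
}}

```text
time: 27.25
tool_pos: [0.4548, -0.018, 0.1961]
ee_rot: [-3.138, -0.005, 1.311]
wrist_force: [1.7, 7.3, -1.6]
width: 0.0151
```

Emit:
{"fn": "step_arm", "kwargs": {
  "series": [
    [-1,0,-8,15,0],
    [-1,0,-15,30,0],
    [-1,0,-20,46,0],
    [-1,0,-23,62,0],
    [-1,0,-25,79,0],
    [-1,0,-26,94,0],
    [-1,0,-26,96,0],
    [-1,0,-26,96,0]
  ]
}}

```text
time: 28.25
tool_pos: [0.4292, -0.0112, 0.1003]
ee_rot: [-3.136, -0.005, 1.31]
wrist_force: [0.5, 7.6, -1.9]
width: 0.0152
```

Emit:
{"fn": "step_arm", "kwargs": {
  "series": [
    [-1,0,0,2,0],
    [-1,0,0,4,0],
    [-1,0,0,4,0]
  ]
}}

```text
time: 28.62
tool_pos: [0.4292, -0.0113, 0.0969]
ee_rot: [-3.136, -0.004, 1.309]
wrist_force: [-1.4, 7.5, 0.4]
width: 0.0155
```

```bash
python3 - <<'E'
from h import *
red=lambda r,g,b:(r>110)&(g<60)&(b<60)
s=snap('scene');t=snap('top')
go([[.43,-.011,.25]],75)
for n,p in(('s',s),('t',t)):
  print(n,'pred grip level',proj(p,[.5375-.11*.966,-.039+.11*.259,.117]),[ (np.round(r['position'],4),r['p']) for r in models.pinpoint(p,'lever_grip')[:2]])
b=blob(s,red,(270,195,335,270));print(b)
im=cv2.resize(s['pixels'][190:310,250:360],None,fx=5,fy=5,interpolation=2)
cv2.imwrite('pics/c8.png',im[:,:,::-1])
E
```

```text
t 28.73 pos [ 0.4292 -0.0113  0.0968] yaw 75.0 F [-1.3  8.3  1.1] w 0.0155
[   1.   -0. -153.] turn 0.0
s pred grip level [302.59371734 223.99989797] [(array([ 0.43  , -0.0128,  0.1204]), 0.91)]
t pred grip level [326.95641079 273.78337228] []
(array([292.66666667, 220.55555556]), array([20, 25,  6,  2,  9], dtype=int32))
```

View pics/c8.png

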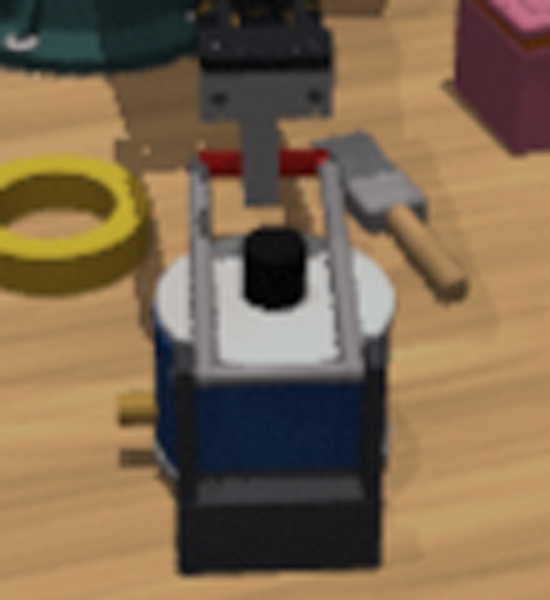

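The bar is at about (302,222), and level predicts 224, so it may be a few mm high. I let go and press it from above with the fingers shut, to be sure it reaches its stop.

Emit:
{"fn": "step_arm", "kwargs": {
  "series": [
    [0.1,0,0,0,0],
    [0.1,0,0,0,0],
    [0.1,0,0,0,0],
    [0.1,0,0,-30,0],
    [0.1,0,0,-60,0],
    [-1,0,0,-60,0],
    [-1,0,0,-60,0],
    [-1,0,0,-60,0],
    [-1,0,0,-60,0],
    [-1,0,0,-40,0],
    [-1,0,0,-34,0],
    [-1,0,0,-30,0],
    [-1,0,0,-30,0]
  ]
}}

```text
time: 30.45
tool_pos: [0.4307, -0.0138, 0.1275]
ee_rot: [-3.142, 0.0, 1.309]
wrist_force: [-0.3, -0.0, -0.1]
width: 0.0005
```

Emit:
{"fn": "step_arm", "kwargs": {
  "series": [
    [-1,0,0,2,0],
    [-1,0,0,4,0],
    [-1,0,0,6,0],
    [-1,0,0,6,0]
  ]
}}

```text
time: 30.95
tool_pos: [0.4312, -0.0139, 0.1248]
ee_rot: [3.139, -0.0, 1.309]
wrist_force: [-4.6, 0.4, 13.5]
width: 0.0006
```

A hard stop at 125 mm (13.5 N) means the lever is level. I retreat and make the final check.

Emit:
{"fn": "step_arm", "kwargs": {
  "series": [
    [-1,0,0,-20,0],
    [-1,0,0,-80,0],
    [-1,0,0,-140,0],
    [-1,-150,-80,-150,0],
    [-1,-150,-80,-150,0],
    [-1,-150,-80,-150,0],
    [-1,-150,-80,-150,0],
    [-1,-150,-80,-150,0]
  ]
}}

```text
time: 31.95
tool_pos: [0.3148, -0.1378, 0.2716]
ee_rot: [3.141, -0.0, 1.309]
wrist_force: [0.0, -0.1, 1.0]
width: 0.0007
```

```bash
python3 - <<'E'
from h import *
red=lambda r,g,b:(r>110)&(g<60)&(b<60)
s=snap('scene');t=snap('top')
go([[.43,-.011,.25]],75)
b=[blob(t,red,(305,250,350,295))[0],blob(s,red,(270,205,335,250))[0]];print(b,tri((t,s),b))
for l in('cup_pink','cup_grey','cup_white','jar','lid'):
  for p in(s,t): print(l,[np.round(r['position'],3) for r in models.pinpoint(p,l)[:1]])
im=np.hstack([s['pixels'][180:370,160:480],])
cv2.imwrite('pics/c9.png',cv2.resize(im,(800,475),interpolation=2)[:,:,::-1])
E
```

```text
t 32.05 pos [ 0.3151 -0.1372  0.2713] yaw 75.1 F [-0.4  0.1  0.8] w 0.0006
[152.  79.  21.] turn 0.1
[array([326.43783784, 273.91351351]), array([302.47222222, 221.90277778])] (array([ 0.42977528, -0.00968128,  0.12280413]), array([0.00093232]))
cup_pink [array([ 0.715, -0.247,  0.003])]
cup_pink [array([ 0.716, -0.247,  0.003])]
cup_grey [array([ 0.656, -0.379, -0.001])]
cup_grey [array([ 0.651, -0.384, -0.   ])]
cup_white [array([ 0.759,  0.119, -0.002])]
cup_white [array([0.761, 0.121, 0.001])]
jar [array([ 0.563,  0.436, -0.001])]
jar [array([ 0.45 ,  0.298, -0.001])]
lid [array([ 0.538, -0.039,  0.088])]
lid [array([ 0.541, -0.044,  0.088])]
```

View pics/c9.png

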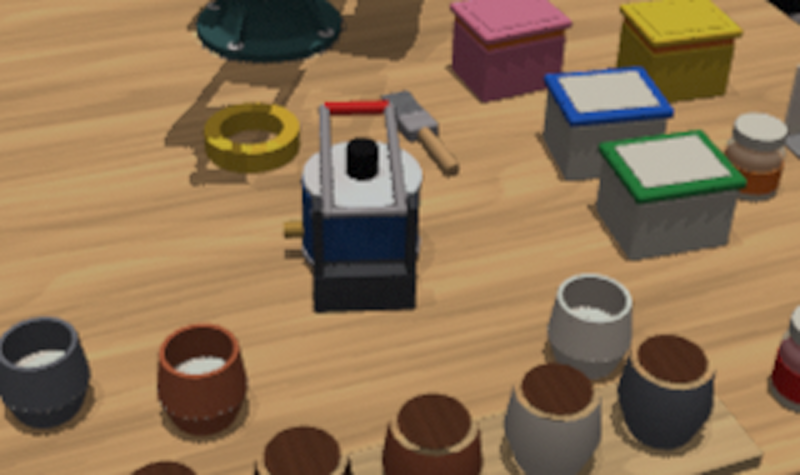

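```bash
python3 -c "
from bench import robot; print(robot.close_job())"
```

```text
the job is handed in; nothing more can be done
None
```

I did the whole job in the order asked and handed it in at about 32 s. I raised the lever of the blue spray pot to about 1.75 rad and set the lid on the pot. I pressed the lid home, then pressed the blue tub lid down, then lowered the lever until it was level.

**Last checks:**
- **Pot lid:** it met a hard stop at 33 N, and no orange shows. The networks put its origin at 88 mm, against 86 mm when home.
- **Tub lid:** it stopped at 92 mm under 25 N, and its orange band is gone.
- **Lever:** the cross bar met a hard stop with its top at 125 mm under 13.5 N, which is level.
- **Other things:** the cups and the glaze jar stand where they were. The gripper holds nothing and is well clear, at about 0.27 m height.

**Readings that disagreed:**
- **Cross bar height:** measuring it from the two pictures gave 123 mm instead of 117 mm. That method had also read 5 to 11 mm high earlier, so I relied on the hard stop.
- **Jar in the top view:** the network's best hit for the jar there was the blue tub. Its scene-view position had not changed.

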